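# Check the spring balance against its two riders

### The job

Check that the kitchen spring balance swings true to both sides: with the gripper's fingertips gently press the round pan down until the pointer stands at the brass rider on that side of the dial, without running past it, hold it there for about a second, then let the pan come back up to rest. Then do the same with the square pan and the rider on its side. Only press the pans: do not pinch, lift or shove the balance, do not touch the riders, leave the things around it where they are, and finish with the balance free and at rest.

Things in the scene. Friction and masses are not known exactly. Their poses are not given: they have to be found in the camera images.
- scale: White kitchen balance, about 2.5 kg, loose on rubber feet; foot 110 x 170 x 26 mm; with beam and pans 338 mm wide, 160 mm high at the riders. Origin: centre of its underside. At yaw 0 (within 0.3 rad) x points away from the robot, y left, z up. The beam's pivot is a level pin along x, 75 mm above the origin. The dial stands mid-way behind the pointer, under 40 mm to either side.
- beam (a joint): Angle (rad) of the see-saw beam about the pivot, centred by springs. 0 level; positive: round pan down, pointer leaning to the scale's +y; negative: square pan down. Stops at +-0.32. Spring 4 N m/rad (at a pan's centre about 3.2 N per 0.1 rad), well damped; let go, it returns to within 0.01 rad of 0 in about half a second.
- round_pan: Flat steel disc, 88 mm across, 6 mm thick, fixed on the beam's +y (left) end. Origin: centre of its top face; level beam: at (0, +125, 115) mm in the scale's frame, that is 125 mm out from the pivot and 40 mm above it. It tilts with the beam and sinks about 12.5 mm per 0.1 rad.
- square_pan: Flat steel plate, 80 x 80 mm, 6 mm thick, fixed on the beam's -y (right) end. Origin: centre of its top face; level beam: at (0, -125, 115) mm in the scale's frame. It tilts with the beam and sinks about 12.5 mm per 0.1 rad.
- pointer_tip (a point): Tip of the thin black pointer (3 mm wide) that stands up from the beam in front of the white dial, 68 mm from the pivot; it moves 6.8 mm sideways per 0.1 rad, toward the pan that is pressed.
- rider_round_index (a point): Where the pointer's tip must come when the round pan is pressed: just below the 3 mm wide tooth of the brass rider (9 mm wide clip on the dial's rim) on the +y side, 68 mm from the pivot, 0.10 to 0.22 rad from upright (varies; stays put). Its axes turn with the rider; its y runs along the rim toward the round pan's side.
- rider_square_index (a point): The same for the square pan: just below the tooth of the brass rider on the -y side of the dial's rim. Its y axis too runs along the rim toward the round pan's side.
- rider_round: Brass rider on the round pan's side; origin on the pivot axis. Not to be touched.
- rider_square: Brass rider on the square pan's side; origin on the pivot axis. Not to be touched.
- spice_jar: Spice jar with a dark cap, 44 x 44 x 105 mm, upright, loose, behind the balance. Origin: centre of its underside. Bystander.
- garlic: Garlic bulb, 50 x 50 x 48 mm, loose, behind the balance. Bystander.
- mill: Shaker with a grey domed top, 44 x 44 x 90 mm, upright, loose, behind the balance. Origin: centre of its underside. Bystander.
- teaspoon: Teaspoon, 138 x 30 x 13 mm, lying in front of the balance. Bystander.
- clothes_peg: Yellow clothes peg, 15 x 72 x 12 mm, lying in front of the balance. Bystander.

How it is judged:
By the outcome, as a careful person would: the job done as asked, in the order asked, and still so for the second after the job is handed in, with the robot touching nothing.
It also fails if it takes over 64 s, if anything falls off the work surface, if the arm or the gripper's body presses on something with over 40 N, if the wrist force passes 120 N, or if a joint passes its speed limit or range.

### The arm

A 7-joint arm with a two-finger parallel gripper is mounted at the origin on a cart in front of the work surface, level with it; the furniture and walls round the work are solid. World frame = base frame: x ahead of the robot, y to its left, z up, the work surface at z = 0. Lengths are in m, angles in rad, forces in N, time in s.
With the tool pointing down it reaches from about 0.4 to 0.9 m from the base axis. Payload 5.5 kg.
Tool frame: the origin (TCP) lies at the very end of the fingers, on their centre line; the grasp point (between the pads) lies 19 mm behind it; z points along the fingers, y is the line along which they close (so a half turn about z gives the same grasp; the last joint's range is limited). The gripper opens to 92 mm and grips with 3 to 60 N. Pads are 19 mm wide; open, the fingers measure 130 mm over their backs; the gripper's body (75 mm by 190 mm) begins 47 mm behind the grasp point.
Start: joints at [1.388, 0.501, -0.427, 1.55, 0.221, 1.138, -0.21], TCP at [0.28, -0.586, 0.227] pointing down, gripper open.
Joint ranges: [-2.88, 2.88], [-0.31, 2.03], [-1.54, 1.56], [0.2, 2.42], [-1.41, 4.55], [0.19, 2.02], [-2.57, 2.57]. Speed limits (rad/s): [2.57, 2.57, 3.14, 3.14, 3.14, 3.14, 3.14].

### API

Orientations are given as a rotation vector (axis times angle).
In Python, from workcell import robot gives the robot as it stands.
- The arm moves only by the tool send_rows, never from a script. Its argument "steps" is a list of rows, each an object of numbers: "x", "y", "z": the shift along the tool's x, y, z in mm; "rx", "ry", "rz": the turn, a rotation vector about the tool's x, y, z in rad; "hand": the finger opening in mm, from 0 to 91.8. In form: [{"x": .., "y": .., "z": .., "rx": .., "ry": .., "rz": .., "hand": ..}, ...]. A call has exactly 10 rows; each row is the pose to reach, as a shift and turn from the pose commanded when the call began, along the tool's axes at that moment; what a row does not reach only later rows make up. A row lasts 1/12 s, in which the tool goes at most 41.7 mm and 7.16 degrees, less where a joint would pass 70% of its speed; a pose out of reach is approached as far as the arm can. A call with a gripper value outside its range is refused whole. The fingers move at their own pace and stop on an object; "newtons" is the grip in N (left out, the last holds). Time passes only in rows, so rows that repeat a pose let the fingers close, or fill a call up. It gives the time, the measured TCP pose, the force, the opening and the grip force at its end, in the units of the state.
- robot.read_state(): the state, without advancing time (a new reading comes with each control period).
- robot.read_camera(name): name is "side" or "top" or "wrist"; returns (picture, depth): 480x640x3 uint8, red, green, blue; 480x640 float32, m along the optical axis (not along the pixel's ray), 0 where there is no reading.
- robot.camera_params(name): a dict with "intrinsics" (3x3 intrinsics, pixels), "xyz" and "rotation" of the camera in the world. Camera axes: x right, y down, z forward; pixel columns grow to the right and rows downward; lengths in m; the calibration is good to about 2 mm. A picture is of the moment at which its call begins: read the wrist's pose just before it. camera_params takes no time and is no camera call; for the wrist camera it gives the pose at the moment of the call.
- robot.sign_off(): hands the job in; it is judged then, once.
The state is a dict: "clock": time; "q": joint angles; "dq": joint speeds; "joint_efforts": joint torques, N m; "eef_pos": TCP position; "ee_rot": TCP orientation; "force": force on the tool from outside, world axes, zero at the start; "torque": the same for the moment, N m; "finger_gap": opening from 0.0 (shut) to 1.0 (fully open); "gripper_force": force on a finger pad.
Only numpy, scipy, OpenCV 4.12 (cv2) and the standard library are available. Lean on these libraries where they do the work, as an engineer would, in place of code of your own. Each camera call takes 0.05 s, during which the arm holds its last target. There are 200 camera calls.

## Working session

There is one attempt and no reset: what is moved stays moved. The work goes in short steps, Python scripts to look and compute and a tool call to move; the robot and the scene stay as the last step left them, time stands still between calls to the robot, and variables do not carry over. Pictures are saved under pics/ and viewed, at most 10 in all, crops included, and the job is handed in when it is done.

Besides the shell and the picture viewer there is one more tool, called after ">>>" in YAML: its name, and indented under it one key for each argument. send_rows: Moves the arm, as the interface text tells. Its arguments: {"type":"object","properties":{"steps":{"type":"array"},"newtons":{"type":"number"}},"required":["steps"]}

```bash
mkdir -p pics; ls; python3 - <<'E'
from workcell import robot
import cv2,numpy as np
s=robot.read_state();print(s['clock'],s['eef_pos'],s['ee_rot'],s['force'],s['finger_gap'])
ims=[]
for n in('side','top'):
    p,d=robot.read_camera(n);c=robot.camera_params(n);print(n,c['intrinsics'],c['xyz'],c['rotation'])
    cv2.imwrite(f'pics/{n}0.png',p[...,::-1]);np.save(f'{n}0d.npy',d)
E
```

```text
pics
0.0 [ 0.27989536 -0.58586094  0.22566618] [-3.06198410e+00 -6.94095587e-01  6.65927453e-04] [ 1.01372555  0.35546472 -0.19544288] 0.9987569573354811
side [[584.66937402   0.         326.3172353 ]
 [  0.         584.66937402 234.60199025]
 [  0.           0.           1.        ]] [ 0.41326335 -0.72791403  0.72657747] [-2.23455906  0.20275092 -0.10625452]
top [[546.43054398   0.         314.29410794]
 [  0.         546.43054398 245.76747356]
 [  0.           0.           1.        ]] [0.46153653 0.03340308 0.94758845] [-2.17142883  2.15924785 -0.14797674]
```

View pics/side0.png

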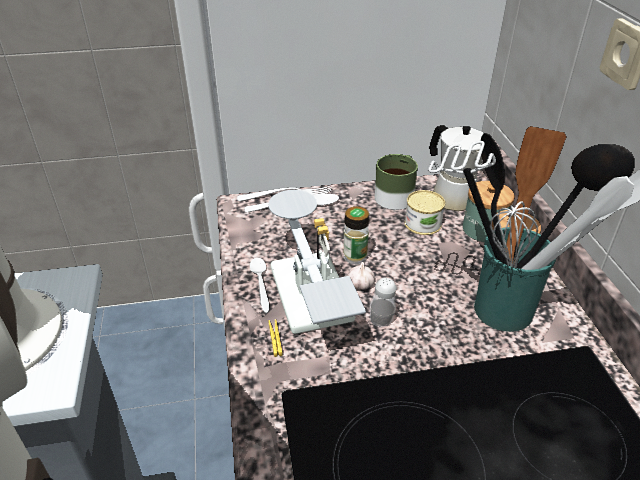

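View pics/top0.png

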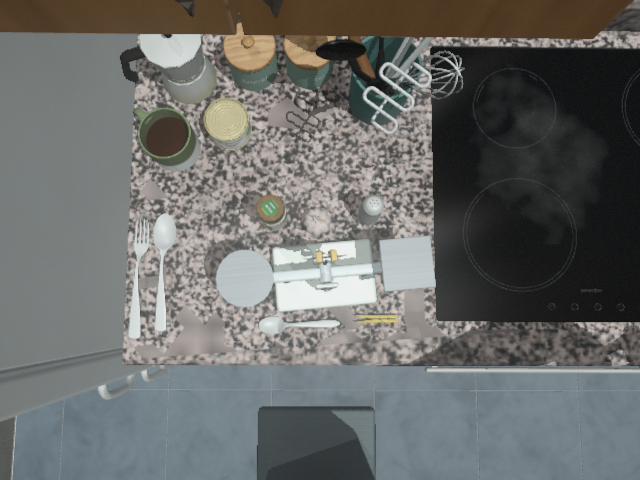

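The top view shows the round pan at about (245,278), the square pan at (407,263) and the brass riders near (326,257). The spoon and peg lie in front of the balance. Side view: the dial is near (320,245), seen from the square pan's side.

```bash
cat > h.py <<'E'
import cv2,numpy as np
from scipy.spatial.transform import Rotation as R
from workcell import robot
def cam(n):
    c=robot.camera_params(n); r=np.array(c['rotation'])
    return np.array(c['intrinsics']),np.array(c['xyz']),R.from_rotvec(r).as_matrix() if r.ndim==1 else r
def ray(n,u,v,c=None):
    K,t,M=c or cam(n); d=M@np.linalg.solve(K,[u,v,1.]); return t,d
def onz(n,u,v,z,c=None):
    t,d=ray(n,u,v,c); return t+d*(z-t[2])/d[2]
def proj(n,p,c=None):
    K,t,M=c or cam(n); q=K@(M.T@(np.array(p)-t)); return q[:2]/q[2]
E
python3 - <<'E'
from h import *
im=cv2.imread('pics/top0.png');d=np.load('top0d.npy')
# height map from depth
K,t,M=cam('top')
v,u=np.mgrid[:480,:640]
P=np.stack([u,v,np.ones_like(u)],-1)@np.linalg.inv(K).T*d[...,None]@M.T+t
m=((P[...,2]>.105)&(P[...,2]<.125)&(d>0)).astype(np.uint8)
m=cv2.morphologyEx(m,cv2.MORPH_OPEN,np.ones((15,15)))
for c in cv2.findContours(m,0,2)[0]:
    a=cv2.contourArea(c)
    (cx,cy),wh,ang=cv2.minAreaRect(c)
    if a<800: continue
    mm=np.zeros_like(m);cv2.drawContours(mm,[c],-1,1,-1);mo=cv2.moments(c)
    cx2,cy2=mo['m10']/a,mo['m01']/a
    print(a,(cx,cy),(cx2,cy2),wh,ang,onz('top',cx,cy,.115),np.median(P[mm>0][:,2]))
h=P[200:320,210:450,2];print('max h near scale',h.max())
s=robot.read_state();T=R.from_rotvec(s['ee_rot']).as_matrix();Kw,tw,Mw=cam('wrist')
print('wrist cam in tool',T.T@(tw-s['eef_pos']),'\n',T.T@Mw,Kw[0,0]);print('tool\n',T)
E
```

```text
2177.0 (243.0, 279.5) (243.65235032919918, 278.6413259837697) (51.0, 52.0) 90.0 [0.51113614 0.12960586 0.115     ] 0.115331868602494
1404.5 (402.0, 263.0) (399.2195324552035, 265.70784383529127) (46.0, 44.0) 90.0 [ 0.53779213 -0.11317405  0.115     ] 0.11531531174186987
max h near scale 0.9475884537306964
wrist cam in tool [ 0.07805745 -0.00146248 -0.15697908] 
 [[-8.65583283e-04 -9.57000148e-01 -2.90086139e-01]
 [ 9.99999624e-01 -8.13355897e-04 -3.00604658e-04]
 [ 5.17354298e-05 -2.90086290e-01  9.57000492e-01]] 416.61077617060624
tool
 [[ 9.02205310e-01  4.31306217e-01 -7.24897120e-04]
 [ 4.31306825e-01 -9.02203930e-01  1.57854140e-03]
 [ 2.68296893e-05 -1.73682151e-03 -9.99998491e-01]]
```

>>> send_rows:
  steps:
    - {"x": 15,"y": -15,"z": -3,"rz": -0.08}
    - {"x": 38,"y": -37,"z": -6,"rz": -0.19}
    - {"x": 62,"y": -60,"z": -9,"rz": -0.31}
    - {"x": 88,"y": -85,"z": -12,"rz": -0.43}
    - {"x": 114,"y": -110,"z": -15,"rz": -0.55}
    - {"x": 140,"y": -135,"z": -15,"rz": -0.67}
    - {"x": 166,"y": -160,"z": -15,"rz": -0.79}
    - {"x": 192,"y": -185,"z": -15,"rz": -0.91}
    - {"x": 218,"y": -210,"z": -15,"rz": -1.03}
    - {"x": 244,"y": -235,"z": -15,"rz": -1.15}

```text
validation failed for argument at $.st...
```

```bash
cat >> h.py <<'E'
def goto(p,yaw,tilt=0.):
    """shift mm and rotvec in the tool frame to bring TCP to p, tool down, tool x at yaw"""
    s=robot.read_state();T=R.from_rotvec(s['ee_rot'])
    G=R.from_euler('z',yaw)*R.from_euler('x',np.pi)*R.from_euler('y',tilt)
    print('t',round(s['clock'],2),'tcp',np.round(s['eef_pos'],4),'F',np.round(s['force'],2),'q',np.round(s['q'],2))
    print('shift',np.round(T.inv().apply(np.array(p)-s['eef_pos'])*1e3,1),'rot',np.round((T.inv()*G).as_rotvec(),3))
E
python3 -c "
from h import *
for p in((244,278.6),(407.5,263)): print(onz('top',*p,.115))
goto([.5,.003,.22],np.pi)"
```

```text
[0.51251338 0.1281157  0.115     ]
[ 0.53784343 -0.12162814  0.115     ]
t 0.1 tcp [ 0.28   -0.5859  0.2258] F [-0.4   0.46 -0.21] q [ 1.39  0.5  -0.43  1.55  0.22  1.14 -0.21]
shift [ 452.5 -436.4    6.6] rot [-0.000e+00 -2.000e-03 -2.696e+00]
```

>>> send_rows:
  steps:
    - {"x": 15,"y": -15,"z": -3,"rx": 0,"ry": 0,"rz": -0.08,"hand": 91}
    - {"x": 38,"y": -37,"z": -6,"rx": 0,"ry": 0,"rz": -0.19,"hand": 91}
    - {"x": 62,"y": -60,"z": -9,"rx": 0,"ry": 0,"rz": -0.31,"hand": 91}
    - {"x": 88,"y": -85,"z": -12,"rx": 0,"ry": 0,"rz": -0.43,"hand": 91}
    - {"x": 114,"y": -110,"z": -15,"rx": 0,"ry": 0,"rz": -0.55,"hand": 91}
    - {"x": 140,"y": -135,"z": -15,"rx": 0,"ry": 0,"rz": -0.67,"hand": 91}
    - {"x": 166,"y": -160,"z": -15,"rx": 0,"ry": 0,"rz": -0.79,"hand": 91}
    - {"x": 192,"y": -185,"z": -15,"rx": 0,"ry": 0,"rz": -0.91,"hand": 91}
    - {"x": 218,"y": -210,"z": -15,"rx": 0,"ry": 0,"rz": -1.03,"hand": 91}
    - {"x": 244,"y": -235,"z": -15,"rx": 0,"ry": 0,"rz": -1.15,"hand": 91}

```text
clock: 0.93
eef_pos: [0.3991, -0.2675, 0.2415]
ee_rot: [-2.187, -2.255, 0.001]
force: [0.4, -0.2, 0.4]
finger_gap: 0.991
gripper_force: 0.0
```

```bash
python3 -c "
from h import *
goto([.5,.003,.22],np.pi)"
```

```text
t 0.93 tcp [ 0.3991 -0.2675  0.2415] F [ 0.4  -0.17  0.43] q [ 1.26  0.23 -0.82  1.94  0.19  1.06  0.39]
shift [267.2 109.2  21.4] rot [-1.00e-03 -0.00e+00 -1.54e+00]
```

>>> send_rows:
  steps:
    - {"x": 27,"y": 11,"z": 2,"rx": 0,"ry": 0,"rz": -0.12,"hand": 91}
    - {"x": 54,"y": 22,"z": 4,"rx": 0,"ry": 0,"rz": -0.24,"hand": 91}
    - {"x": 81,"y": 33,"z": 6,"rx": 0,"ry": 0,"rz": -0.36,"hand": 91}
    - {"x": 108,"y": 44,"z": 8,"rx": 0,"ry": 0,"rz": -0.48,"hand": 91}
    - {"x": 135,"y": 55,"z": 10,"rx": 0,"ry": 0,"rz": -0.6,"hand": 91}
    - {"x": 162,"y": 66,"z": 12,"rx": 0,"ry": 0,"rz": -0.72,"hand": 91}
    - {"x": 189,"y": 77,"z": 14,"rx": 0,"ry": 0,"rz": -0.84,"hand": 91}
    - {"x": 216,"y": 88,"z": 17,"rx": 0,"ry": 0,"rz": -0.96,"hand": 91}
    - {"x": 243,"y": 99,"z": 19,"rx": 0,"ry": 0,"rz": -1.08,"hand": 91}
    - {"x": 267,"y": 109,"z": 21,"rx": 0,"ry": 0,"rz": -1.2,"hand": 91}

```text
clock: 1.77
eef_pos: [0.5015, 0.0021, 0.2205]
ee_rot: [-0.531, -3.096, -0.0]
force: [0.0, -0.3, -0.5]
finger_gap: 0.991
gripper_force: 0.0
```

```bash
python3 -c "
from h import *
goto([.5,.003,.22],np.pi)
c=cam('wrist');p,d=robot.read_camera('wrist');cv2.imwrite('pics/w1.png',p[...,::-1]);np.save('w1d.npy',d);np.savez('w1c.npz',*c)"
```

```text
t 1.77 tcp [0.5015 0.0021 0.2205] F [ 0.04 -0.26 -0.5 ] q [ 0.85  0.41 -1.11  1.91  0.42  1.08  0.8 ]
shift [1.7 0.4 0.5] rot [ 0.   -0.   -0.34]
```

View pics/w1.png

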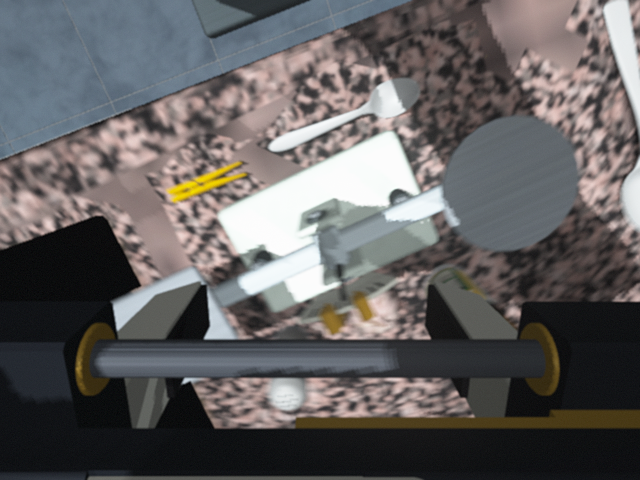

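Riders at about (332,318) and (362,305), with the pointer at about (343,290) in front of the dial. The view is too steep to measure well, so I'll tilt for a more frontal look.

```bash
python3 -c "
from h import *
goto([.505,.003,.215],np.pi+.1,-.4)"
```

```text
t 1.82 tcp [0.5028 0.0077 0.2209] F [1.45 4.32 1.04] q [ 0.85  0.41 -1.12  1.91  0.42  1.08  0.8 ]
shift [-3.6 -3.7  5.9] rot [-0.081 -0.392 -0.422]
```

>>> send_rows:
  steps:
    - {"x": 0,"y": 0,"z": 0,"rx": -0.01,"ry": -0.06,"rz": -0.06,"hand": 91}
    - {"x": -1,"y": -1,"z": 1,"rx": -0.02,"ry": -0.12,"rz": -0.13,"hand": 91}
    - {"x": -2,"y": -2,"z": 2,"rx": -0.04,"ry": -0.19,"rz": -0.2,"hand": 91}
    - {"x": -3,"y": -3,"z": 3,"rx": -0.05,"ry": -0.26,"rz": -0.28,"hand": 91}
    - {"x": -3,"y": -3,"z": 4,"rx": -0.07,"ry": -0.33,"rz": -0.35,"hand": 91}
    - {"x": -3,"y": -3,"z": 5,"rx": -0.08,"ry": -0.39,"rz": -0.42,"hand": 91}
    - {"x": -3,"y": -3,"z": 5,"rx": -0.08,"ry": -0.39,"rz": -0.42,"hand": 91}
    - {"x": -3,"y": -3,"z": 5,"rx": -0.08,"ry": -0.39,"rz": -0.42,"hand": 91}
    - {"x": -3,"y": -3,"z": 5,"rx": -0.08,"ry": -0.39,"rz": -0.42,"hand": 91}
    - {"x": -3,"y": -3,"z": 5,"rx": -0.08,"ry": -0.39,"rz": -0.42,"hand": 91}

```text
clock: 2.65
eef_pos: [0.5045, -0.0026, 0.2167]
ee_rot: [-0.109, 2.744, 0.018]
force: [0.4, 0.8, -0.2]
finger_gap: 0.993
gripper_force: 0.0
```

```bash
python3 -c "
from h import *
goto([.505,.003,.215],np.pi+.1,-.4)
c=cam('wrist');p,d=robot.read_camera('wrist');cv2.imwrite('pics/w2.png',p[...,::-1]);np.save('w2d.npy',d);np.savez('w2c.npz',*c)
x,y=proj('wrist',[.525,.003,.143],c);print(x,y)
x=int(x);y=int(y);r=p[max(0,y-75):y+75,x-100:x+100]
cv2.imwrite('pics/w2z.png',cv2.resize(r[...,::-1],None,fx=4,fy=4,interpolation=cv2.INTER_CUBIC));print(x-100,max(0,y-75))"
```

```text
t 2.65 tcp [ 0.5045 -0.0026  0.2167] F [ 0.37  0.78 -0.16] q [ 1.37  0.18 -1.47  2.23  0.36  0.52  1.3 ]
shift [-0.2  5.6  1.9] rot [-0.011 -0.004 -0.019]
322.37023096931244 234.88812325606796
222 159
```

View pics/w2z.png

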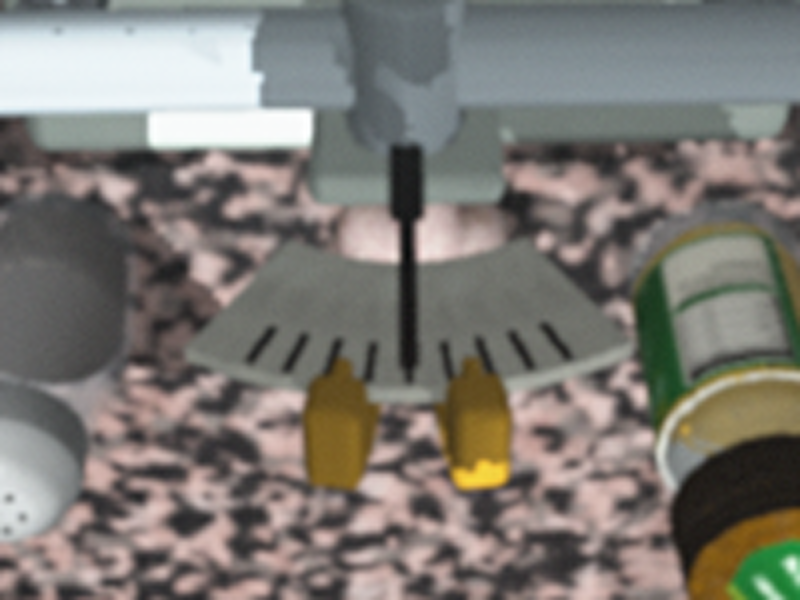

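Clear frontal view (crop at 4x). The pointer tip is at (409,378), the square-side rider tooth at (344,358) and the round-side tooth at (470,358). Both sit around 8 mm off centre.

```bash
python3 - <<'E'
from h import *
c=tuple(np.load('w2c.npz').values());d=np.load('w2d.npy')
rp=onz('top',244,278.6,.115);sp=onz('top',407.5,263,.115)
o=(rp+sp)/2;o[2]=0;y=(rp-sp);yaw=np.arctan2(-y[0],y[1]);print('o',o,'yaw',yaw,'len',np.hypot(*y[:2]))
S=R.from_euler('z',yaw)
for n,(u,v) in dict(tip=(409,374),tipe=(409,378),sq=(344,358),sqin=(344,372),rd=(470,358),rdin=(470,372),p1=(405,240)).items():
    u=222+u/4-.4;v=159+v/4-.4
    z=d[int(round(v)),int(round(u))];z2=d[int(round(v))-1:int(round(v))+2,int(round(u))-1:int(round(u))+2]
    q=c[2]@np.linalg.solve(c[0],[u,v,1.])*z+c[1]
    print(n,round(u,1),round(v,1),np.round(S.inv().apply(q-o)*1e3,1),np.round(z2.min(),4),np.round(z2.max(),4))
    for X in(-.005,0,.005):
        r=S.inv().apply(c[2]@np.linalg.solve(c[0],[u,v,1.]));t=S.inv().apply(c[1]-o);k=(X-t[0])/r[0];w=t+k*r
        print('   plane',X,np.round(w*1e3,1),'ang',round(np.arctan2(w[1],w[2]-.075),4))
E
```

```text
o [0.5251784  0.00324378 0.        ] yaw 0.10107845243434754 len 0.2510250919899153
tip 323.9 252.1 [ 17.8   0.5 138.1] 0.2582 0.2619
   plane -0.005 [ -5.    0.5 163.4] ang 0.0057
   plane 0 [  0.    0.5 157.9] ang 0.006
   plane 0.005 [  5.    0.5 152.3] ang 0.0063
tipe 323.9 253.1 [ 17.7   0.5 139.1] 0.2578 0.2608
   plane -0.005 [ -5.    0.5 164.2] ang 0.0055
   plane 0 [  0.    0.5 158.7] ang 0.0058
   plane 0.005 [  5.    0.5 153.2] ang 0.0061
sq 307.6 248.1 [  9.3  -9.2 143.7] 0.2488 0.2653
   plane -0.005 [ -5.   -8.4 160. ] ang -0.098
   plane 0 [  0.   -8.7 154.3] ang -0.1088
   plane 0.005 [  5.   -9.  148.6] ang -0.1212
sqin 307.6 251.6 [  8.5  -9.1 147.7] 0.2452 0.2483
   plane -0.005 [ -5.   -8.3 162.8] ang -0.0942
   plane 0 [  0.   -8.6 157.2] ang -0.1042
   plane 0.005 [  5.   -8.9 151.6] ang -0.1156
rd 339.1 248.1 [  9.3   9.6 144.1] 0.2485 0.2652
   plane -0.005 [ -5.    8.9 160.4] ang 0.1033
   plane 0 [  0.    9.1 154.7] ang 0.114
   plane 0.005 [  5.    9.4 149. ] ang 0.1262
rdin 339.1 251.6 [  9.1   9.5 147.5] 0.2446 0.2485
   plane -0.005 [ -5.    8.7 163.2] ang 0.0988
   plane 0 [  0.    9.  157.6] ang 0.1086
   plane 0.005 [  5.    9.3 152.1] ang 0.1198
p1 322.9 218.6 [1.000e+01 1.000e-01 1.138e+02] 0.2722 0.2757
   plane -0.005 [ -5.    0.2 133.6] ang 0.0034
   plane 0 [  0.    0.2 127. ] ang 0.0035
   plane 0.005 [  5.    0.2 120.5] ang 0.0036
```

```bash
python3 - <<'E'
from h import *
im=cv2.imread('pics/w2.png')[159:309,222:422];hsv=cv2.cvtColor(im,cv2.COLOR_BGR2HSV)
m=((hsv[...,0]>12)&(hsv[...,0]<32)&(hsv[...,1]>130)).astype(np.uint8);m[:,130:]=0
for r in range(86,120,2):
    x=np.where(m[r])[0];print(r,[(a[0],a[-1],a.mean()) for a in np.split(x,np.where(np.diff(x)>2)[0]+1) if len(a)])
g=cv2.cvtColor(im,6).astype(float)
for r in(70,76,82,86,90,93):
    w=np.clip(70-g[r,96:109],0,None);print('ptr',r,(w*np.arange(96,109)).sum()/max(w.sum(),1))
goto([.5125,.128,.19],np.pi/2+.1)
E
```

```text
86 []
88 []
90 [(np.int64(83), np.int64(86), np.float64(84.5)), (np.int64(116), np.int64(118), np.float64(117.0))]
92 [(np.int64(83), np.int64(87), np.float64(85.0)), (np.int64(116), np.int64(119), np.float64(117.5))]
94 [(np.int64(80), np.int64(87), np.float64(83.5)), (np.int64(115), np.int64(123), np.float64(119.0))]
96 [(np.int64(78), np.int64(90), np.float64(84.0)), (np.int64(113), np.int64(124), np.float64(118.5))]
98 [(np.int64(78), np.int64(90), np.float64(84.0)), (np.int64(112), np.int64(125), np.float64(118.5))]
100 [(np.int64(77), np.int64(90), np.float64(83.5)), (np.int64(112), np.int64(125), np.float64(118.5))]
102 [(np.int64(77), np.int64(94), np.float64(85.5)), (np.int64(109), np.int64(126), np.float64(117.5))]
104 [(np.int64(76), np.int64(93), np.float64(84.5)), (np.int64(110), np.int64(126), np.float64(118.0))]
106 [(np.int64(76), np.int64(93), np.float64(84.5)), (np.int64(110), np.int64(127), np.float64(118.5))]
108 [(np.int64(76), np.int64(92), np.float64(84.0)), (np.int64(110), np.int64(126), np.float64(118.0))]
110 [(np.int64(77), np.int64(92), np.float64(84.5)), (np.int64(111), np.int64(126), np.float64(118.5))]
112 [(np.int64(77), np.int64(91), np.float64(84.0)), (np.int64(111), np.int64(126), np.float64(118.5))]
114 [(np.int64(77), np.int64(91), np.float64(84.0)), (np.int64(112), np.int64(126), np.float64(119.0))]
116 [(np.int64(77), np.int64(90), np.float64(83.5)), (np.int64(113), np.int64(126), np.float64(119.5))]
118 [(np.int64(77), np.int64(89), np.float64(83.0)), (np.int64(112), np.int64(126), np.float64(119.0))]
ptr 70 101.47619047619048
ptr 76 101.575
ptr 82 101.59119496855345
ptr 86 101.69047619047619
ptr 90 101.72151898734177
ptr 93 101.72727272727273
t 2.7 tcp [ 0.5045 -0.0022  0.2166] F [-0.09  0.32  0.79] q [ 1.37  0.18 -1.47  2.23  0.36  0.52  1.31]
shift [ -6.8 129.2  31.3] rot [0.305 0.315 1.529]
```

>>> send_rows:
  steps:
    - {"x": 0,"y": 6,"z": 0,"rx": 0.02,"ry": 0.02,"rz": 0.1,"hand": 91}
    - {"x": -1,"y": 18,"z": 0,"rx": 0.04,"ry": 0.04,"rz": 0.2,"hand": 91}
    - {"x": -2,"y": 32,"z": 2,"rx": 0.06,"ry": 0.06,"rz": 0.3,"hand": 91}
    - {"x": -2,"y": 46,"z": 4,"rx": 0.08,"ry": 0.08,"rz": 0.41,"hand": 91}
    - {"x": -3,"y": 60,"z": 6,"rx": 0.1,"ry": 0.11,"rz": 0.52,"hand": 80}
    - {"x": -4,"y": 74,"z": 9,"rx": 0.13,"ry": 0.13,"rz": 0.63,"hand": 60}
    - {"x": -5,"y": 88,"z": 13,"rx": 0.15,"ry": 0.15,"rz": 0.74,"hand": 40}
    - {"x": -5,"y": 102,"z": 18,"rx": 0.17,"ry": 0.17,"rz": 0.85,"hand": 20}
    - {"x": -6,"y": 116,"z": 24,"rx": 0.19,"ry": 0.2,"rz": 0.96,"hand": 0}
    - {"x": -7,"y": 127,"z": 30,"rx": 0.21,"ry": 0.22,"rz": 1.07,"hand": 0}
  newtons: 5

```text
clock: 3.53
eef_pos: [0.5115, 0.128, 0.1899]
ee_rot: [1.462, 2.635, 0.009]
force: [-0.1, -1.4, 0.9]
finger_gap: 0.606
gripper_force: 0.0
```

```bash
python3 -c "
from h import *
goto([.5125,.128,.15],np.pi/2+.1)"
```

```text
t 3.53 tcp [0.5115 0.128  0.1899] F [-0.07 -1.4   0.94] q [ 0.43  0.38 -0.94  1.97  0.52  0.93 -0.22]
shift [ 3.8 -1.9 39.6] rot [0.091 0.092 0.457]
```

>>> send_rows:
  steps:
    - {"x": 0,"y": 0,"z": 3,"rx": 0.02,"ry": 0.02,"rz": 0.1,"hand": 0}
    - {"x": 1,"y": -1,"z": 6,"rx": 0.04,"ry": 0.04,"rz": 0.2,"hand": 0}
    - {"x": 2,"y": -1,"z": 9,"rx": 0.06,"ry": 0.06,"rz": 0.3,"hand": 0}
    - {"x": 3,"y": -2,"z": 12,"rx": 0.08,"ry": 0.08,"rz": 0.4,"hand": 0}
    - {"x": 4,"y": -2,"z": 18,"rx": 0.09,"ry": 0.09,"rz": 0.457,"hand": 0}
    - {"x": 4,"y": -2,"z": 24,"rx": 0.09,"ry": 0.09,"rz": 0.457,"hand": 0}
    - {"x": 4,"y": -2,"z": 30,"rx": 0.09,"ry": 0.09,"rz": 0.457,"hand": 0}
    - {"x": 4,"y": -2,"z": 36,"rx": 0.09,"ry": 0.09,"rz": 0.457,"hand": 0}
    - {"x": 4,"y": -2,"z": 40,"rx": 0.09,"ry": 0.09,"rz": 0.457,"hand": 0}
    - {"x": 4,"y": -2,"z": 40,"rx": 0.09,"ry": 0.09,"rz": 0.457,"hand": 0}

```text
clock: 4.37
eef_pos: [0.5113, 0.1246, 0.1489]
ee_rot: [2.101, 2.331, -0.002]
force: [0.6, -0.0, 0.5]
finger_gap: 0.006
gripper_force: 0.0
```

```bash
cat >> h.py <<'E'
def beam(show=None):
    """beam angle from each pan's mean height in the top depth picture (patches about the pan centres)"""
    p,d=robot.read_camera('top');c=cam('top');K,t,M=c
    v,u=np.mgrid[:480,:640];P=np.stack([u,v,np.ones_like(u)],-1)@np.linalg.inv(K).T*d[...,None]@M.T+t
    S=R.from_euler('z',.101);Q=S.inv().apply((P-[.5252,.0032,0]).reshape(-1,3))
    for n,y in(('round',.125),('square',-.125)):
        k=(abs(Q[:,0])<.028)&(abs(Q[:,1]-y)<.026)&(Q[:,2]>.06)&(Q[:,2]<.15)&(d.ravel()>0)
        if k.sum()<100: print(n,'hidden');continue
        A=np.c_[Q[k,0],Q[k,1],np.ones(k.sum())];w=np.linalg.lstsq(A,Q[k,2],rcond=None)[0]
        r=Q[k,2]-A@w
        print(n,k.sum(),'slope y %.4f'%w[1],'z at centre %.4f'%(A[:,1:]@w[1:]).mean(),'z@y %.4f'%(w[2]+w[1]*y),'res %.4f'%r.std())
    if show: cv2.imwrite(show,p[190:340,190:460,::-1].repeat(2,0).repeat(2,1))
E
python3 -c "
from h import *
goto([.5125,.128,.15],np.pi/2+.1)
beam('pics/t1.png')"
```

```text
t 4.37 tcp [0.5113 0.1246 0.1489] F [ 0.63 -0.01  0.46] q [ 0.37  0.47 -0.83  1.92  0.43  0.93 -0.56]
shift [ 3.2  1.6 -1.1] rot [0.002 0.004 0.003]
round hidden
square 1229 slope y 0.0004 z at centre 0.1154 z@y 0.1154 res 0.0014
```

View pics/t1.png

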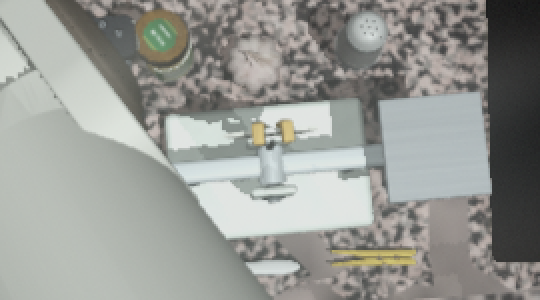

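From above, the square pan (435,147), pointer and riders stay visible while the arm covers the round pan. I can therefore read the beam angle from the square pan's tilt. Pressing partway first.

>>> send_rows:
  steps:
    - {"x": 1,"y": 0,"z": 3,"rx": 0,"ry": 0,"rz": 0,"hand": 0}
    - {"x": 2,"y": 1,"z": 8,"rx": 0,"ry": 0,"rz": 0,"hand": 0}
    - {"x": 3,"y": 1,"z": 14,"rx": 0,"ry": 0,"rz": 0,"hand": 0}
    - {"x": 3,"y": 1,"z": 20,"rx": 0,"ry": 0,"rz": 0,"hand": 0}
    - {"x": 3,"y": 1,"z": 26,"rx": 0,"ry": 0,"rz": 0,"hand": 0}
    - {"x": 3,"y": 1,"z": 31,"rx": 0,"ry": 0,"rz": 0,"hand": 0}
    - {"x": 3,"y": 1,"z": 35,"rx": 0,"ry": 0,"rz": 0,"hand": 0}
    - {"x": 3,"y": 1,"z": 38,"rx": 0,"ry": 0,"rz": 0,"hand": 0}
    - {"x": 3,"y": 1,"z": 41,"rx": 0,"ry": 0,"rz": 0,"hand": 0}
    - {"x": 3,"y": 1,"z": 42,"rx": 0,"ry": 0,"rz": 0,"hand": 0}

```text
clock: 5.25
eef_pos: [0.5128, 0.1284, 0.1079]
ee_rot: [2.102, 2.329, 0.002]
force: [-1.2, 2.4, 2.9]
finger_gap: 0.008
gripper_force: 1.6
```

```bash
python3 -c "
from h import *
for i in range(4): beam()
goto([.5125,.128,.1],np.pi/2+.1)"
```

```text
round hidden
square 1270 slope y -0.0707 z at centre 0.1233 z@y 0.1233 res 0.0015
round hidden
square 1268 slope y -0.0595 z at centre 0.1233 z@y 0.1233 res 0.0014
round hidden
square 1265 slope y -0.0624 z at centre 0.1231 z@y 0.1231 res 0.0014
round hidden
square 1269 slope y -0.0632 z at centre 0.1231 z@y 0.1231 res 0.0015
t 5.45 tcp [0.5131 0.1277 0.1082] F [-1.33  1.51  3.48] q [ 0.33  0.53 -0.78  1.95  0.5   0.86 -0.62]
shift [ 0.4 -0.6  8.2] rot [0.004 0.003 0.002]
```

>>> send_rows:
  steps:
    - {"x": 0,"y": 0,"z": 1,"rx": 0,"ry": 0,"rz": 0,"hand": 0}
    - {"x": 0,"y": 0,"z": 2,"rx": 0,"ry": 0,"rz": 0,"hand": 0}
    - {"x": 0,"y": 0,"z": 3,"rx": 0,"ry": 0,"rz": 0,"hand": 0}
    - {"x": 0,"y": 0,"z": 4,"rx": 0,"ry": 0,"rz": 0,"hand": 0}
    - {"x": 0,"y": 0,"z": 5,"rx": 0,"ry": 0,"rz": 0,"hand": 0}
    - {"x": 0,"y": 0,"z": 6,"rx": 0,"ry": 0,"rz": 0,"hand": 0}
    - {"x": 0,"y": 0,"z": 6.5,"rx": 0,"ry": 0,"rz": 0,"hand": 0}
    - {"x": 0,"y": 0,"z": 7,"rx": 0,"ry": 0,"rz": 0,"hand": 0}
    - {"x": 0,"y": 0,"z": 7,"rx": 0,"ry": 0,"rz": 0,"hand": 0}
    - {"x": 0,"y": 0,"z": 7,"rx": 0,"ry": 0,"rz": 0,"hand": 0}

```text
clock: 6.28
eef_pos: [0.5132, 0.1283, 0.1012]
ee_rot: [2.102, 2.329, 0.003]
force: [-1.3, 3.5, 4.0]
finger_gap: 0.007
gripper_force: 2.8
```

```bash
python3 -c "
from h import *
for i in range(3): beam()
goto([.5125,.128,.1],np.pi/2+.1)
def crop(n,p):
    P,_=robot.read_camera(n);x,y=proj(n,p).astype(int);return cv2.resize(P[y-30:y+30,x-40:x+40,::-1],None,fx=9,fy=9,interpolation=cv2.INTER_CUBIC)
q=[.525,.003,.143]
cv2.imwrite('pics/r2.png',cv2.resize(np.hstack([crop('top',q),crop('side',q)]),(800,300)))"
```

```text
round hidden
square 1304 slope y -0.1195 z at centre 0.1307 z@y 0.1307 res 0.0015
round hidden
square 1299 slope y -0.1205 z at centre 0.1307 z@y 0.1307 res 0.0014
round hidden
square 1309 slope y -0.1198 z at centre 0.1307 z@y 0.1307 res 0.0015
t 6.43 tcp [0.5132 0.1284 0.1012] F [-1.43  5.93  6.29] q [ 0.32  0.54 -0.78  1.95  0.51  0.85 -0.63]
shift [-0.3 -0.7  1.2] rot [0.004 0.002 0.003]
```

View pics/r2.png

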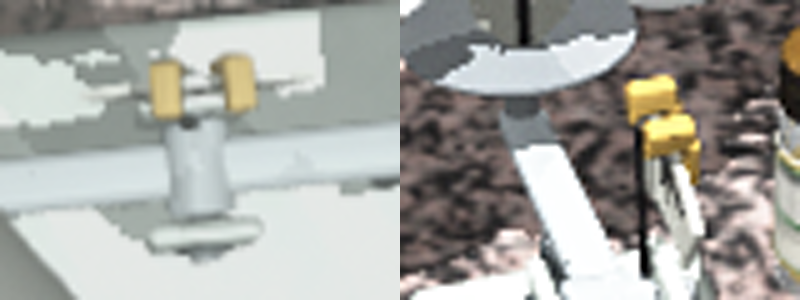

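>>> send_rows:
  steps:
    - {"x": 0,"y": 0,"z": 0.5,"rx": 0,"ry": 0,"rz": 0,"hand": 0}
    - {"x": 0,"y": 0,"z": 1,"rx": 0,"ry": 0,"rz": 0,"hand": 0}
    - {"x": 0,"y": 0,"z": 1.6,"rx": 0,"ry": 0,"rz": 0,"hand": 0}
    - {"x": 0,"y": 0,"z": 1.6,"rx": 0,"ry": 0,"rz": 0,"hand": 0}
    - {"x": 0,"y": 0,"z": 1.6,"rx": 0,"ry": 0,"rz": 0,"hand": 0}
    - {"x": 0,"y": 0,"z": 1.6,"rx": 0,"ry": 0,"rz": 0,"hand": 0}
    - {"x": 0,"y": 0,"z": 1.6,"rx": 0,"ry": 0,"rz": 0,"hand": 0}
    - {"x": 0,"y": 0,"z": 1.6,"rx": 0,"ry": 0,"rz": 0,"hand": 0}
    - {"x": 0,"y": 0,"z": 1.6,"rx": 0,"ry": 0,"rz": 0,"hand": 0}
    - {"x": 0,"y": 0,"z": 1.6,"rx": 0,"ry": 0,"rz": 0,"hand": 0}

```text
clock: 7.37
eef_pos: [0.5132, 0.1286, 0.0997]
ee_rot: [2.102, 2.329, 0.003]
force: [-0.8, 5.3, 5.6]
finger_gap: 0.004
gripper_force: 3.1
```

```bash
python3 -c "
from h import *
for i in range(3): beam()
goto([.5125,.128,.1],np.pi/2+.1)"
```

```text
round hidden
square 1310 slope y -0.1341 z at centre 0.1324 z@y 0.1324 res 0.0014
round hidden
square 1308 slope y -0.1318 z at centre 0.1324 z@y 0.1324 res 0.0014
round hidden
square 1309 slope y -0.1346 z at centre 0.1324 z@y 0.1324 res 0.0014
t 7.52 tcp [0.5132 0.1286 0.0997] F [-0.98  5.19  4.93] q [ 0.32  0.54 -0.77  1.95  0.51  0.85 -0.63]
shift [-0.6 -0.8 -0.3] rot [0.005 0.002 0.003]
```

>>> send_rows:
  steps:
    - {"x": 0,"y": 0,"z": 0,"rx": 0,"ry": 0,"rz": 0,"hand": 0}
    - {"x": 0,"y": 0,"z": 0,"rx": 0,"ry": 0,"rz": 0,"hand": 0}
    - {"x": 0,"y": 0,"z": 0,"rx": 0,"ry": 0,"rz": 0,"hand": 0}
    - {"x": 0,"y": 0,"z": 0,"rx": 0,"ry": 0,"rz": 0,"hand": 0}
    - {"x": 0,"y": 0,"z": 0,"rx": 0,"ry": 0,"rz": 0,"hand": 0}
    - {"x": 0,"y": 0,"z": -3,"rx": 0,"ry": 0,"rz": 0,"hand": 0}
    - {"x": 0,"y": 0,"z": -7,"rx": 0,"ry": 0,"rz": 0,"hand": 0}
    - {"x": 0,"y": 0,"z": -12,"rx": 0,"ry": 0,"rz": 0,"hand": 0}
    - {"x": 0,"y": 0,"z": -18,"rx": 0,"ry": 0,"rz": 0,"hand": 0}
    - {"x": 0,"y": 0,"z": -26,"rx": 0,"ry": 0,"rz": 0,"hand": 0}

```text
clock: 8.35
eef_pos: [0.5121, 0.126, 0.1252]
ee_rot: [2.104, 2.327, -0.004]
force: [0.0, -0.5, 0.3]
finger_gap: 0.005
gripper_force: 0.0
```

```bash
python3 -c "
from h import *
goto([.5378,-.1216,.2],np.pi/2+.1)"
```

```text
t 8.35 tcp [0.5121 0.126  0.1252] F [ 0.02 -0.5   0.29] q [ 0.34  0.51 -0.8   1.94  0.47  0.89 -0.6 ]
shift [-249.3    0.8  -73.6] rot [0.001 0.005 0.001]
```

>>> send_rows:
  steps:
    - {"x": 0,"y": 0,"z": -14,"rx": 0,"ry": 0,"rz": 0,"hand": 0}
    - {"x": 0,"y": 0,"z": -40,"rx": 0,"ry": 0,"rz": 0,"hand": 0}
    - {"x": 0,"y": 0,"z": -70,"rx": 0,"ry": 0,"rz": 0,"hand": 0}
    - {"x": -15,"y": 0,"z": -90,"rx": 0,"ry": 0,"rz": 0,"hand": 0}
    - {"x": -45,"y": 0,"z": -95,"rx": 0,"ry": 0,"rz": 0,"hand": 0}
    - {"x": -85,"y": 0,"z": -95,"rx": 0,"ry": 0,"rz": 0,"hand": 0}
    - {"x": -125,"y": 0,"z": -95,"rx": 0,"ry": 0,"rz": 0,"hand": 0}
    - {"x": -165,"y": 0,"z": -95,"rx": 0,"ry": 0,"rz": 0,"hand": 0}
    - {"x": -205,"y": 0,"z": -95,"rx": 0,"ry": 0,"rz": 0,"hand": 0}
    - {"x": -240,"y": 0,"z": -95,"rx": 0,"ry": 0,"rz": 0,"hand": 0}

```text
clock: 9.18
eef_pos: [0.5365, -0.1145, 0.2224]
ee_rot: [2.103, 2.325, -0.001]
force: [0.6, -0.2, -0.5]
finger_gap: 0.003
gripper_force: 0.0
```

```bash
python3 -c "
from h import *
goto([.5378,-.1216,.15],np.pi/2+.1)
beam('pics/t3.png')"
```

```text
t 9.18 tcp [ 0.5365 -0.1145  0.2224] F [ 0.64 -0.16 -0.48] q [ 0.81  0.4  -0.82  1.81  0.33  1.07 -0.03]
shift [-6.9  0.3 72.4] rot [0.004 0.005 0.   ]
round 1254 slope y -0.0019 z at centre 0.1147 z@y 0.1147 res 0.0014
square 358 slope y -0.0158 z at centre 0.1158 z@y 0.1161 res 0.0014
```

View pics/t3.png

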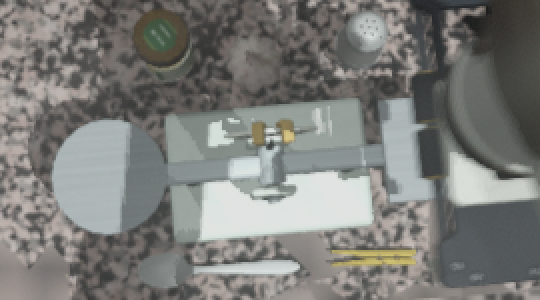

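The balance hasn't moved and is back at rest. The round pan is in clear view at (110,177), with the gripper over the square pan.

>>> send_rows:
  steps:
    - {"x": -4,"y": 0,"z": 5,"rx": 0,"ry": 0,"rz": 0,"hand": 0}
    - {"x": -7,"y": 0,"z": 20,"rx": 0,"ry": 0,"rz": 0,"hand": 0}
    - {"x": -7,"y": 0,"z": 38,"rx": 0,"ry": 0,"rz": 0,"hand": 0}
    - {"x": -7,"y": 0,"z": 56,"rx": 0,"ry": 0,"rz": 0,"hand": 0}
    - {"x": -7,"y": 0,"z": 72,"rx": 0,"ry": 0,"rz": 0,"hand": 0}
    - {"x": -7,"y": 0,"z": 86,"rx": 0,"ry": 0,"rz": 0,"hand": 0}
    - {"x": -7,"y": 0,"z": 97,"rx": 0,"ry": 0,"rz": 0,"hand": 0}
    - {"x": -7,"y": 0,"z": 103,"rx": 0,"ry": 0,"rz": 0,"hand": 0}
    - {"x": -7,"y": 0,"z": 107,"rx": 0,"ry": 0,"rz": 0,"hand": 0}
    - {"x": -7,"y": 0,"z": 110,"rx": 0,"ry": 0,"rz": 0,"hand": 0}

```text
clock: 10.07
eef_pos: [0.5382, -0.1184, 0.1113]
ee_rot: [2.102, 2.328, -0.0]
force: [-1.0, -1.5, 2.2]
finger_gap: 0.003
gripper_force: 1.2
```

>>> send_rows:
  steps:
    - {"x": 0,"y": 0,"z": 1,"rx": 0,"ry": 0,"rz": 0,"hand": 0}
    - {"x": 0,"y": 0,"z": 2,"rx": 0,"ry": 0,"rz": 0,"hand": 0}
    - {"x": 0,"y": 0,"z": 3,"rx": 0,"ry": 0,"rz": 0,"hand": 0}
    - {"x": 0,"y": 0,"z": 4,"rx": 0,"ry": 0,"rz": 0,"hand": 0}
    - {"x": 0,"y": 0,"z": 5,"rx": 0,"ry": 0,"rz": 0,"hand": 0}
    - {"x": 0,"y": 0,"z": 6,"rx": 0,"ry": 0,"rz": 0,"hand": 0}
    - {"x": 0,"y": 0,"z": 7,"rx": 0,"ry": 0,"rz": 0,"hand": 0}
    - {"x": 0,"y": 0,"z": 7,"rx": 0,"ry": 0,"rz": 0,"hand": 0}
    - {"x": 0,"y": 0,"z": 7,"rx": 0,"ry": 0,"rz": 0,"hand": 0}
    - {"x": 0,"y": 0,"z": 7,"rx": 0,"ry": 0,"rz": 0,"hand": 0}

```text
clock: 10.9
eef_pos: [0.5386, -0.1184, 0.1045]
ee_rot: [2.102, 2.327, 0.001]
force: [1.2, -4.2, 4.9]
finger_gap: 0.007
gripper_force: 2.4
```

```bash
python3 -c "
from h import *
goto([.5378,-.1216,.0988],np.pi/2+.1)
for i in range(3): beam()"
```

```text
t 10.9 tcp [ 0.5386 -0.1184  0.1045] F [ 1.21 -4.18  4.91] q [ 0.73  0.55 -0.72  1.9   0.48  0.86 -0.13]
shift [-3.  -1.1  5.7] rot [0.004 0.004 0.002]
round 1310 slope y 0.0975 z at centre 0.1276 z@y 0.1276 res 0.0014
square hidden
round 1310 slope y 0.0928 z at centre 0.1276 z@y 0.1276 res 0.0015
square hidden
round 1311 slope y 0.0990 z at centre 0.1276 z@y 0.1276 res 0.0014
square hidden
```

>>> send_rows:
  steps:
    - {"x": 0,"y": 0,"z": 0.8,"rx": 0,"ry": 0,"rz": 0,"hand": 0}
    - {"x": 0,"y": 0,"z": 1.6,"rx": 0,"ry": 0,"rz": 0,"hand": 0}
    - {"x": 0,"y": 0,"z": 2.4,"rx": 0,"ry": 0,"rz": 0,"hand": 0}
    - {"x": 0,"y": 0,"z": 3.1,"rx": 0,"ry": 0,"rz": 0,"hand": 0}
    - {"x": 0,"y": 0,"z": 3.7,"rx": 0,"ry": 0,"rz": 0,"hand": 0}
    - {"x": 0,"y": 0,"z": 4.2,"rx": 0,"ry": 0,"rz": 0,"hand": 0}
    - {"x": 0,"y": 0,"z": 4.2,"rx": 0,"ry": 0,"rz": 0,"hand": 0}
    - {"x": 0,"y": 0,"z": 4.2,"rx": 0,"ry": 0,"rz": 0,"hand": 0}
    - {"x": 0,"y": 0,"z": 4.2,"rx": 0,"ry": 0,"rz": 0,"hand": 0}
    - {"x": 0,"y": 0,"z": 4.2,"rx": 0,"ry": 0,"rz": 0,"hand": 0}

```text
clock: 11.88
eef_pos: [0.5386, -0.1192, 0.1004]
ee_rot: [2.102, 2.326, 0.0]
force: [1.2, -5.9, 6.4]
finger_gap: 0.007
gripper_force: 3.2
```

```bash
python3 -c "
from h import *
goto([.5378,-.1216,.0988],np.pi/2+.1)
for i in range(3): beam()
def crop(n,p):
    P,_=robot.read_camera(n);x,y=proj(n,p).astype(int);return cv2.resize(P[y-30:y+30,x-40:x+40,::-1],None,fx=9,fy=9,interpolation=cv2.INTER_CUBIC)
q=[.525,.003,.143]
cv2.imwrite('pics/s2.png',cv2.resize(np.hstack([crop('top',q),crop('side',q)]),(800,300)))"
```

```text
t 11.88 tcp [ 0.5386 -0.1192  0.1004] F [ 1.2  -5.91  6.41] q [ 0.73  0.56 -0.72  1.9   0.49  0.86 -0.14]
shift [-2.3 -1.1  1.6] rot [0.004 0.005 0.001]
round 1328 slope y 0.1245 z at centre 0.1322 z@y 0.1322 res 0.0014
square hidden
round 1326 slope y 0.1346 z at centre 0.1323 z@y 0.1322 res 0.0014
square hidden
round 1326 slope y 0.1298 z at centre 0.1323 z@y 0.1323 res 0.0014
square hidden
```

View pics/s2.png

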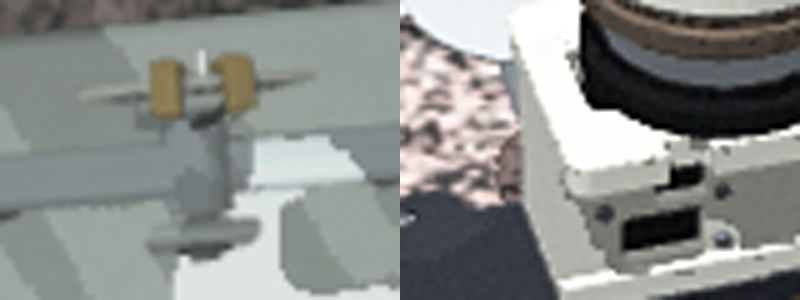

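The top crop shows the pointer side coming up to the square-side rider near (240,85). The arm blocks the side view. About 0.007 rad remains.

>>> send_rows:
  steps:
    - {"x": 0,"y": 0,"z": 0.4,"rx": 0,"ry": 0,"rz": 0,"hand": 0}
    - {"x": 0,"y": 0,"z": 0.8,"rx": 0,"ry": 0,"rz": 0,"hand": 0}
    - {"x": 0,"y": 0,"z": 0.8,"rx": 0,"ry": 0,"rz": 0,"hand": 0}
    - {"x": 0,"y": 0,"z": 0.8,"rx": 0,"ry": 0,"rz": 0,"hand": 0}
    - {"x": 0,"y": 0,"z": 0.8,"rx": 0,"ry": 0,"rz": 0,"hand": 0}
    - {"x": 0,"y": 0,"z": 0.8,"rx": 0,"ry": 0,"rz": 0,"hand": 0}
    - {"x": 0,"y": 0,"z": 0.8,"rx": 0,"ry": 0,"rz": 0,"hand": 0}
    - {"x": 0,"y": 0,"z": 0.8,"rx": 0,"ry": 0,"rz": 0,"hand": 0}
    - {"x": 0,"y": 0,"z": 0.8,"rx": 0,"ry": 0,"rz": 0,"hand": 0}
    - {"x": 0,"y": 0,"z": 0.8,"rx": 0,"ry": 0,"rz": 0,"hand": 0}

```text
clock: 12.97
eef_pos: [0.5386, -0.1194, 0.0996]
ee_rot: [2.102, 2.326, 0.0]
force: [1.0, -6.1, 5.7]
finger_gap: 0.009
gripper_force: 3.4
```

```bash
python3 -c "
from h import *
for i in range(3): beam()"
```

```text
round 1330 slope y 0.1382 z at centre 0.1331 z@y 0.1331 res 0.0014
square hidden
round 1327 slope y 0.1345 z at centre 0.1331 z@y 0.1331 res 0.0014
square hidden
round 1333 slope y 0.1363 z at centre 0.1331 z@y 0.1331 res 0.0014
square hidden
```

>>> send_rows:
  steps:
    - {"x": 0,"y": 0,"z": 0,"rx": 0,"ry": 0,"rz": 0,"hand": 0}
    - {"x": 0,"y": 0,"z": 0,"rx": 0,"ry": 0,"rz": 0,"hand": 0}
    - {"x": 0,"y": 0,"z": 0,"rx": 0,"ry": 0,"rz": 0,"hand": 0}
    - {"x": 0,"y": 0,"z": 0,"rx": 0,"ry": 0,"rz": 0,"hand": 0}
    - {"x": 0,"y": 0,"z": -1,"rx": 0,"ry": 0,"rz": 0,"hand": 0}
    - {"x": 0,"y": 0,"z": -4,"rx": 0,"ry": 0,"rz": 0,"hand": 0}
    - {"x": 0,"y": 0,"z": -8,"rx": 0,"ry": 0,"rz": 0,"hand": 0}
    - {"x": 0,"y": 0,"z": -13,"rx": 0,"ry": 0,"rz": 0,"hand": 0}
    - {"x": 0,"y": 0,"z": -20,"rx": 0,"ry": 0,"rz": 0,"hand": 0}
    - {"x": 0,"y": 0,"z": -30,"rx": 0,"ry": 0,"rz": 0,"hand": 0}

```text
clock: 13.95
eef_pos: [0.5365, -0.117, 0.1288]
ee_rot: [2.103, 2.332, -0.001]
force: [-0.6, 0.2, 0.4]
finger_gap: 0.005
gripper_force: 0.0
```

>>> send_rows:
  steps:
    - {"x": 0,"y": 0,"z": -15,"rx": 0,"ry": 0,"rz": 0,"hand": 0}
    - {"x": 0,"y": 0,"z": -35,"rx": 0,"ry": 0,"rz": 0,"hand": 0}
    - {"x": 0,"y": 0,"z": -60,"rx": 0,"ry": 0,"rz": 0,"hand": 0}
    - {"x": 0,"y": 0,"z": -80,"rx": 0,"ry": 0,"rz": 0,"hand": 0}
    - {"x": -20,"y": 0,"z": -90,"rx": 0,"ry": 0,"rz": 0,"hand": 0}
    - {"x": -50,"y": 0,"z": -90,"rx": 0,"ry": 0,"rz": 0,"hand": 0}
    - {"x": -80,"y": 0,"z": -90,"rx": 0,"ry": 0,"rz": 0,"hand": 0}
    - {"x": -100,"y": 0,"z": -90,"rx": 0,"ry": 0,"rz": 0,"hand": 0}
    - {"x": -100,"y": 0,"z": -90,"rx": 0,"ry": 0,"rz": 0,"hand": 0}
    - {"x": -100,"y": 0,"z": -90,"rx": 0,"ry": 0,"rz": 0,"hand": 0}

```text
clock: 14.78
eef_pos: [0.5472, -0.2182, 0.2196]
ee_rot: [2.106, 2.326, 0.001]
force: [0.4, 0.3, -0.2]
finger_gap: 0.005
gripper_force: 0.0
```

```bash
python3 -c "
from h import *
s=robot.read_state();print(s['eef_pos'],s['force'],abs(s['dq']).max())
beam('pics/end.png')"
```

```text
[ 0.54722935 -0.21821106  0.21957888] [ 0.41813821  0.26980438 -0.18957407] 0.041480458869933214
round 1257 slope y 0.0016 z at centre 0.1160 z@y 0.1160 res 0.0014
square 1217 slope y 0.0060 z at centre 0.1147 z@y 0.1147 res 0.0014
```

View pics/end.png

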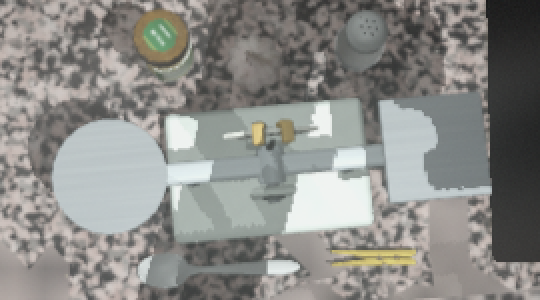

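Both pans are back level, the riders are in place at (258,132) and (287,132), nothing around the balance has moved, and the arm is clear. Handing in.

```bash
python3 -c "
from h import *
print(robot.sign_off())"
```

```text
the job is handed in; nothing more can be done
None
```

I pressed the round pan, then the square pan, to within about 0.01 rad (0.6 mm at the pointer tip) of its rider by measurement: about 0.133 of 0.135 rad, then about 0.138 of 0.143 rad. Each was held for about a second, and the job was handed in with the balance free and at rest; the pointer-to-rider match was worked out from pan heights, not seen directly.

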